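Index a sample carousel with its ratchet lever and lock it

ROBOT

A 7-joint arm with a two-finger parallel gripper is mounted at the origin on the work surface. World frame = base frame: x ahead of the robot, y to its left, z up, the work surface at z = 0. Lengths are in m, angles in rad, forces in N, time in s.
With the tool pointing down it reaches from about 0.35 to 0.775 m from the base axis. Payload 3.1 kg.
Tool frame: the origin (TCP) lies on the centre line of the jaws, within the pads' length; the fingertips stand 11 mm ahead of it and the grasp point (between the pads) lies 8 mm behind it; z points along the fingers, y is the line along which they close (so a half turn about z gives the same grasp; the last joint's range is limited). The gripper opens to 85 mm and grips with 20 to 120 N. Pads are 22 mm wide; open, the fingers measure 114 mm over their backs; the gripper's body (76 mm by 85 mm) begins 54 mm behind the grasp point. The pads swing forward as they close: fully open they stand 13 mm farther back than shut.
Start: joints at [1.127, 0.311, 0.014, 1.512, -0.004, 1.319, -0.027], TCP at [0.215, -0.506, 0.242] pointing down, gripper open.
Joint ranges: [-2.7, 2.7], [-0.3, 1.91], [-1.27, 1.3], [0.12, 2.57], [-1.44, 4.58], [0.2, 2.03], [-3.05, 3.05]. Speed limits (rad/s): [2.79, 2.79, 3.14, 3.14, 3.14, 3.14, 3.14].

INTERFACE

Orientations are given as a unit quaternion [x, y, z, w].
In Python, from bench import telemetry, grab_frame, calibration, r gives the robot as it stands.
- The arm moves only by the tool step_arm, never from a script. Its argument "commands" is a list of rows, each a list of 7 numbers: the turn, a rotation vector about the tool's x, y, z in degrees, then the shift along the tool's x, y, z in m, then the opening, from 0 (shut) to 1 (fully open). In form: [[wx, wy, wz, tx, ty, tz, jaw], ...]. A call has 1 to 10 rows; each row is the pose to reach, as a shift and turn from the pose commanded when the call began, along the tool's axes at that moment; what a row does not reach only later rows make up. A row lasts 1/10 s, in which the tool goes at most 50 mm and 8.59 degrees, less where a joint would pass 70% of its speed; a pose out of reach is approached as far as the arm can. A call with a gripper value outside its range is refused whole. The fingers move at their own pace and stop on an object; the grip force is fixed at half the most. Time passes only in rows, so rows that repeat a pose let the fingers close. It gives the time, the measured TCP pose, the force, the opening and the grip force at its end, in the units of the state.
- telemetry.get_state(): the state, without advancing time (a new reading comes with each control period).
- grab_frame(name): name is "scene" or "top" or "wrist"; returns the picture (480x640x3 uint8, red, green, blue); there is no depth.
- calibration(name): a dict with "mtx" (3x3 intrinsics, pixels), "rvec" (rotation vector, rad) and "tvec" (3), from world to camera coordinates, as OpenCV has them; the wrist camera has in their place "T_tool_cam" (4x4, takes a point from camera to tool coordinates, whose origin is the TCP and whose axes are the flange's). Camera axes: x right, y down, z forward; pixel columns grow to the right and rows downward; lengths in m; the calibration is good to about 2 mm. A picture is of the moment at which its call begins: read the wrist's pose just before it. calibration takes no time and is no camera call.
- r.close_job(): hands the job in; it is judged then, once.
The state is a dict: "time": time; "joint_pos": joint angles; "qvel": joint speeds; "joint_efforts": joint torques, N m; "position": TCP position; "tcp_rot": TCP orientation; "contact_force": force on the tool from outside, world axes, zero at the start; "moment": the same for the moment, N m; "opening": opening from 0.0 (shut) to 1.0 (fully open); "finger_force": force on a finger pad.
Only numpy, scipy, OpenCV 4.12 (cv2) and the standard library are available. Lean on these libraries where they do the work, as an engineer would, in place of code of your own. Each camera call takes 0.05 s, during which the arm holds its last target. There are 200 camera calls.

TASK

Stroke the red ratchet lever of the sample carousel as many times as it takes to bring the red-capped bottle in front of the scanner (the grey box with the yellow arrow), letting the lever spring back after every full stroke. Then push the green locking bolt fully home. Move the carousel only by its lever: do not touch the carousel or its bottles, and leave the other things on the bench where they are.

Things in the scene. Friction and masses are not known exactly. Their poses are not given: they have to be found in the camera images.
- indexer: fixed base of the carousel, a white disc 250 mm across on the bench; origin on the bench on the turntable's vertical axis, z up. +x points from the axis to the scanner (grey box 45 x 60 mm, centred 162 mm out, top at 118 mm, yellow arrow on top); the red lever is on its -y side, the green bolt on its +y side. Turned up to about 20 degrees either way
- stroke_lever (a joint): angle of the red ratchet lever, rad, about the turntable's axis: 0 at rest, 0.74 at the end stop, growing counter-clockwise from above. The first 0.11 is idle, the rest carries the turntable along. 4 to 5 N at the paddle moves it; let go, it springs back. It must come back below 0.05 to catch the next pocket; a short stroke leaves the carousel between pockets
- paddle_mid (a point): centre of the lever's upright red paddle, 172 mm from the turntable's axis, 68 mm above the bench; a plate 55 mm wide (radially), 10 mm thick, from 22 to 115 mm above the bench. At rest it lies 111.5 degrees clockwise from the indexer's +x, seen from above. The point's x points outward along the lever, its y in the stroke direction: push on its -y face
- turntable (a joint): angle of the blue turntable, rad, 0 at the start, growing counter-clockwise from above; a full stroke adds 0.628 (36 degrees, one pocket) and friction keeps it there. 230 mm across, 10 pockets centred 85 mm from the axis; pocket floor 60 mm, bottle tops 135 mm above the bench
- lock_bolt (a joint): travel of the green locking bolt, m: 0 drawn out (starts at 0 to 0.006), 0.030 fully home at its end stop. Moves straight towards the turntable's axis (the indexer's -y) against about 2 N of friction and stays where left. It enters a notch only when a pocket faces the scanner, and then holds the turntable
- bolt_mid (a point): centre of the bolt's upright green paddle, on the indexer's +y axis, 175 mm from the turntable's axis when drawn out, 74 mm above the bench. The paddle is a plate 50 mm wide (along the indexer's x), 12 mm thick (along its y), from 30 to 118 mm above the bench. Push on its outer face.
- port (a point): the place in front of the scanner where the centre of the bottle must come, on the indexer's +x axis 85 mm from the turntable's axis, 97.5 mm above the bench (half-way up a bottle)
- jar_red_mid (a point): centre, half-way up, of the red-capped amber bottle, 36 mm across and 75 mm tall, standing loosely in a pocket of the turntable, 2, 3 or 4 strokes before the scanner
- jar_white1_mid (a point): centre, half-way up, of a white-capped amber bottle of the same size in another pocket
- jar_white2_mid (a point): centre, half-way up, of a white-capped amber bottle of the same size in another pocket
- jar_white3_mid (a point): centre, half-way up, of a white-capped amber bottle of the same size in another pocket
- well_plate: clear 24-well plate, 85 x 127 x 20 mm, lying on the bench beside the indexer. Origin under its centre. Leave it alone.
- pipette: grey hand pipette with a yellow button, 220 mm long, lying on the bench beside the indexer. Origin under its centre. Leave it alone.
- spin_tube: clear 115 mm tube with a blue cap, lying on the bench on the near side of the indexer. Origin under its centre. Leave it alone.
- tip_box: blue box of pipette tips, 120 x 85 x 95 mm, standing on the bench to the left. Origin under its centre. Leave it alone.
- tube_rack: red tube rack, 110 x 70 x 47 mm, standing on the bench to the right. Origin under its centre. Leave it alone.

How it is judged:
By the outcome, as a careful person would: the job done as asked, in the order asked, and still so for the second after the job is handed in, with the robot touching nothing.
It also fails if it takes over 70 s, if anything falls off the work surface, if the arm or the gripper's body presses on something with over 40 N, if the wrist force passes 120 N, or if a joint passes its speed limit or range.

## Working session

There is one attempt and no reset: what is moved stays moved. The work goes in short steps, Python scripts to look and compute and a tool call to move; the robot and the scene stay as the last step left them, time stands still between calls to the robot, and variables do not carry over. Pictures are saved under pics/ and viewed, at most 10 in all, crops included, and the job is handed in when it is done.

Besides the shell and the picture viewer there is one more tool, called as name([rows], argument=value, ...), one row to a line, values as JSON. step_arm: Moves the arm, as the interface text tells. Its arguments: {"type":"object","properties":{"commands":{"type":"array"}},"required":["commands"]}

```bash
mkdir -p pics; ls
python3 - <<'E'
from bench import telemetry, grab_frame, calibration, r
import cv2
s=telemetry.get_state();print({k:s[k] for k in("time","position","tcp_rot","opening","contact_force")})
for n in("scene","top"):
    cv2.imwrite(f"pics/{n}0.png",grab_frame(n)[:,:,::-1]);print(calibration(n))
E
```

```text
pics
{'time': 0.0, 'position': array([ 0.21479953, -0.50555561,  0.24121802]), 'tcp_rot': array([ 9.79879789e-01,  1.99585105e-01, -2.96934574e-04, -1.13864131e-03]), 'opening': 1.0017052198186724, 'contact_force': array([-0.11389281, -0.17564879,  0.23533544])}
{'mtx': array([[604.82472868,   0.        , 318.2275787 ],
       [  0.        , 604.82472868, 241.10081648],
       [  0.        ,   0.        ,   1.        ]]), 'rvec': array([ 1.07763264,  2.33113235, -1.06259237]), 'tvec': array([ 0.3526192 , -0.20728748,  1.9306177 ])}
{'mtx': array([[486.52719093,   0.        , 317.7477389 ],
       [  0.        , 486.52719093, 239.50159412],
       [  0.        ,   0.        ,   1.        ]]), 'rvec': array([ 2.13843179, -2.09163225,  0.21313187]), 'tvec': array([-0.03712223,  0.56537506,  1.14875641])}
```

View pics/top0.png

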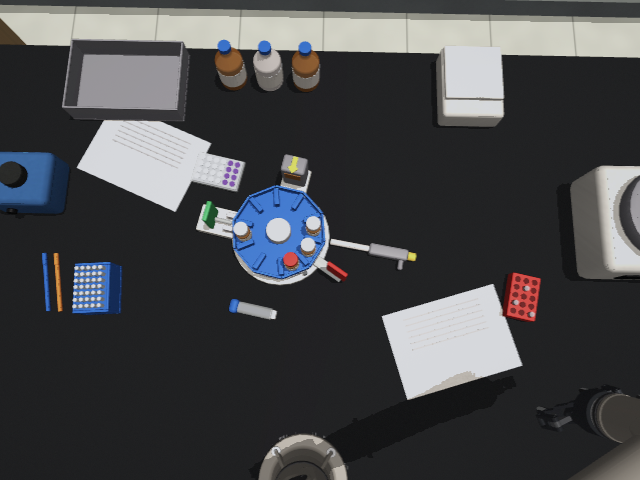

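View pics/scene0.png

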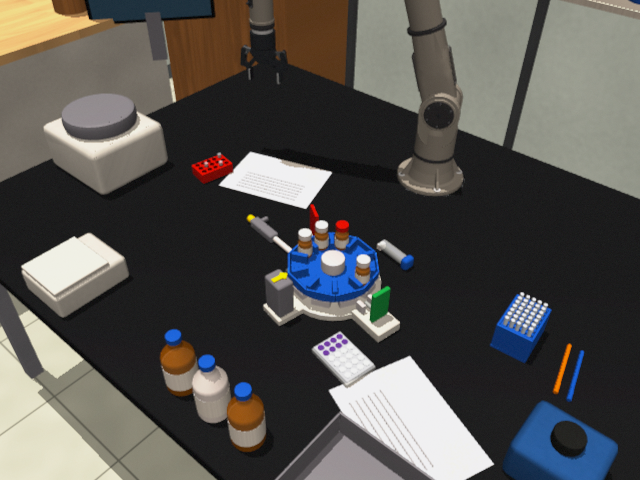

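The top view shows the carousel hub at about (278,230), the scanner arrow at (293,165), the green paddle at (209,214), the red paddle at (337,271), the red cap at (290,260), and the pipette right beside the lever. In the scene view the hub is at (333,262), the green paddle at (380,303), the red paddle at (314,217) and the red cap at (342,227).

```bash
cat > h.py <<'E'
import numpy as np, cv2
from scipy.spatial.transform import Rotation as R
from bench import telemetry, grab_frame, calibration, r
def cam(n):
    c=calibration(n); return c["mtx"],cv2.Rodrigues(c["rvec"])[0],np.array(c["tvec"]).ravel()
def plane(n,uv,z):
    K,M,t=cam(n); o=-M.T@t; d=M.T@np.linalg.solve(K,[uv[0],uv[1],1]); return o+d*(z-o[2])/d[2]
def tri(a,b):
    P=[np.c_[cam(n)[1],cam(n)[2]] for n in("top","scene")]; P=[cam(n)[0]@p for n,p in zip(("top","scene"),P)]
    X=cv2.triangulatePoints(P[0],P[1],np.array(a,float).reshape(2,1),np.array(b,float).reshape(2,1)).ravel(); return X[:3]/X[3]
def blobs(im,col,box,amin=15):
    h=cv2.cvtColor(im,cv2.COLOR_RGB2HSV); H,S,V=h[...,0],h[...,1],h[...,2]
    m={"red":((H<6)|(H>174))&(S>160)&(V>70),"green":(H>45)&(H<80)&(S>120)&(V>50),"yellow":(H>22)&(H<35)&(S>140)&(V>120),"white":(S<40)&(V>140),"blue":(H>100)&(H<120)&(S>120)&(V>60)}[col].astype(np.uint8)
    q=np.zeros_like(m); x0,y0,x1,y1=box; q[y0:y1,x0:x1]=m[y0:y1,x0:x1]
    c,_=cv2.findContours(q,cv2.RETR_EXTERNAL,cv2.CHAIN_APPROX_NONE)
    return [(cv2.contourArea(k),k.reshape(-1,2).mean(0),k) for k in c if cv2.contourArea(k)>amin]
E
python3 - <<'E'
from h import *
np.set_printoptions(precision=4,suppress=True)
T=cv2.imread("pics/top0.png")[...,::-1].copy();S=cv2.imread("pics/scene0.png")[...,::-1].copy()
for n,im,bx in(("top",T,(190,140,380,300)),("scene",S,(230,190,410,340))):
  for c in("red","green","yellow","white","blue"):
    for a,m,k in blobs(im,c,bx):
      rc=cv2.minAreaRect(k); print(n,c,a,m,"rect",np.round(cv2.boxPoints(rc)).tolist(), "encl",cv2.minEnclosingCircle(k))
print(tri((278,230),(333,262)))
E
python3 -c "
import cv2
a=cv2.imread('pics/top0.png')[140:300,190:400];cv2.imwrite('pics/c0.png',cv2.resize(a,None,fx=3.75,fy=3.75,interpolation=cv2.INTER_CUBIC))"
```

```text
top red 159.5 [336.6939 270.8163] rect [[325.0, 267.0], [330.0, 260.0], [348.0, 274.0], [343.0, 281.0]] encl ((336.5, 270.5), 12.103818893432617)
top red 133.5 [290.5897 259.    ] rect [[282.0, 262.0], [288.0, 250.0], [300.0, 256.0], [293.0, 268.0]] encl ((290.3596496582031, 259.0614013671875), 7.070654392242432)
top green 226.5 [209.7119 213.9153] rect [[201.0, 225.0], [206.0, 200.0], [219.0, 203.0], [214.0, 228.0]] encl ((209.5, 214.0), 13.238302230834961)
top white 253.5 [356.9244 245.8739] rect [[329.0, 244.0], [331.0, 235.0], [381.0, 245.0], [379.0, 254.0]] encl ((354.5, 247.5), 25.34768295288086)
top white 133.0 [308.5227 244.7045] rect [[301.0, 238.0], [315.0, 238.0], [315.0, 250.0], [301.0, 250.0]] encl ((308.5, 245.0), 8.20071029663086)
top white 131.0 [240.1842 228.2895] rect [[234.0, 222.0], [247.0, 222.0], [247.0, 234.0], [234.0, 234.0]] encl ((240.4114990234375, 228.49114990234375), 7.043833255767822)
top white 417.0 [277.8788 229.4242] rect [[263.0, 222.0], [285.0, 215.0], [293.0, 237.0], [270.0, 244.0]] encl ((277.98663330078125, 229.56417846679688), 12.257922172546387
[... 4548 characters left out ...]
.23333740234375, 225.39999389648438), 6.246248722076416)
scene white 122.0 [263.2826 226.2609] rect [[252.0, 220.0], [255.0, 216.0], [275.0, 232.0], [271.0, 237.0]] encl ((263.0, 226.5), 12.777032852172852)
scene white 726.0 [278.8095 194.5357] rect [[237.0, 190.0], [319.0, 190.0], [319.0, 208.0], [237.0, 208.0]] encl ((278.0, 190.0), 41.000099182128906)
scene blue 94.0 [405.6944 262.    ] rect [[401.0, 254.0], [409.0, 254.0], [409.0, 269.0], [401.0, 269.0]] encl ((406.0, 261.5), 8.077847480773926)
scene blue 3694.0 [330.4188 262.6257] rect [[280.0, 244.0], [368.0, 222.0], [385.0, 290.0], [297.0, 312.0]] encl ((332.89703369140625, 262.5262145996094), 46.87533950805664)
[0.582  0.0744 0.0792]
```

View pics/c0.png

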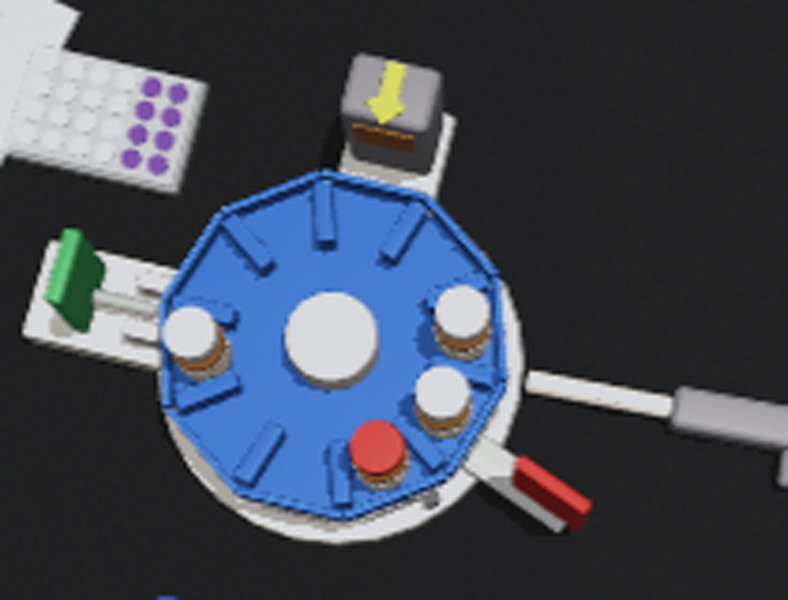

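Run:
```python
from h import *
np.set_printoptions(precision=4,suppress=True)
hub=tri((278,229.6),(332.6,258.5)); print("hub",hub)
c=lambda x,y:(190+x/3.75-.37,140+y/3.75-.37)
ax=plane("top",(278,229.6),hub[2])
red=tri((290.4,259),(341.8,226)); print("redcap tri",red)
P={"arrow":plane("top",c(388,93),.118),"green top":plane("top",c(63,263),.118),"lever top":plane("top",c(556,484),.115),"redcap":plane("top",(290.4,259),.135),
"w1":plane("top",(240.2,228.4),.135),"w2":plane("top",(308.3,244.8),.135),"w3":plane("top",(312.9,222.8),.135)}
for k,p in P.items():
  d=p[:2]-ax[:2]; print(k,p,"r",np.hypot(*d),"ang",np.degrees(np.arctan2(d[1],d[0])))
print(cam("top")[1].T@-cam("top")[2])
```

```text
hub [0.5812 0.0729 0.0894]
redcap tri [0.5036 0.0385 0.127 ]
arrow [0.7382 0.0391 0.118 ] r 0.15987273373937105 ang -11.878973582634657
green top [0.6199 0.2417 0.118 ] r 0.17385976701302527 ang 77.3221908642133
lever top [ 0.4859 -0.0732  0.115 ] r 0.17403063487949763 ang -123.42815795626923
redcap [0.5031 0.037  0.135 ] r 0.08617383759734852 ang -155.97755530108395
w1 [0.5725 0.156  0.135 ] r 0.08452732250175028 ang 96.31596471849282
w2 [ 0.5372 -0.0033  0.135 ] r 0.08752976625728744 ang -120.63203331403662
w3 [ 0.5896 -0.0127  0.135 ] r 0.08505234663836345 ang -84.69626768915197
[ 0.3248 -0.028   1.2387]
```

```bash
cat >> h.py <<'E'
AX=np.array([.581,.0735]); YAW=np.radians(-12.1); L0=YAW-np.radians(111.5)
def lever_pose(th,gap=0.,half=.015,rad=.172):
    """TCP xy and yaw of tool y so that the +y finger back is `gap` off the paddle's -y face at lever angle th"""
    a=L0+th; e=np.array([np.cos(a),np.sin(a)]); t=np.array([-e[1],e[0]])
    return AX+rad*e-(.005+half+gap)*t, a+np.pi/2
def rel(xyz,yaw_y,s=None):
    """row (deg, m) that takes the present pose to xyz, tool z down, tool y at world heading yaw_y"""
    s=s or telemetry.get_state(); R0=R.from_quat(s["tcp_rot"]); y=np.array([np.cos(yaw_y),np.sin(yaw_y),0]); z=np.array([0,0,-1.])
    M=R.from_matrix(np.c_[np.cross(y,z),y,z])
    return np.r_[np.degrees((R0.inv()*M).as_rotvec()).round(1),R0.inv().apply(np.array(xyz)-s["position"]).round(4)]
E
python3 - <<'E'
from h import *
p,y=lever_pose(0,.02); print(p,y); print(rel([*p,.20],y).tolist()); print(rel([*p,.095],y).tolist())
E
```

```text
[ 0.4524998  -0.04762679] -0.5864306286700947
[-0.1, -0.0, -33.4, 0.3979, -0.3285, 0.042]
[-0.1, -0.0, -33.4, 0.3979, -0.3282, 0.147]
```

step_arm([
  [-0.1, 0, -8, 0.1, -0.08, 0.01, 0],
  [-0.1, 0, -16, 0.2, -0.16, 0.02, 0],
  [-0.1, 0, -25, 0.3, -0.25, 0.03, 0],
  [-0.1, 0, -33.4, 0.398, -0.328, 0.042, 0],
  [-0.1, 0, -33.4, 0.398, -0.328, 0.042, 0],
  [-0.1, 0, -33.4, 0.398, -0.328, 0.042, 0],
  [-0.1, 0, -33.4, 0.398, -0.328, 0.042, 0],
  [-0.1, 0, -33.4, 0.398, -0.328, 0.042, 0],
  [-0.1, 0, -33.4, 0.398, -0.328, 0.042, 0],
  [-0.1, 0, -33.4, 0.398, -0.328, 0.042, 0],
])

```text
time: 1.1
position: [0.4454, -0.0624, 0.2014]
tcp_rot: [0.881, 0.473, 0.0, 0.001]
contact_force: [0.5, -1.3, 0.0]
opening: 0.005
finger_force: 0.0
```

Run:
```python
from h import *
s=telemetry.get_state();print(s["time"],s["position"],s["opening"],np.abs(s["qvel"]).max())
p,y=lever_pose(0,.02); print(rel([*p,.20],y).tolist())
```

```text
1.1 [ 0.44535374 -0.06239638  0.20144606] 0.004902660086958786 1.2801980747135189
[0.1, 0.1, -0.0, 0.0163, -0.0022, 0.0014]
```

step_arm([
  [0, 0, 0, 0, 0, 0, 0],
  [0, 0, 0, 0, 0, 0, 0],
  [0, 0, 0, 0, 0, 0, 0],
])

```text
time: 1.4
position: [0.4444, -0.0656, 0.2014]
tcp_rot: [0.882, 0.472, -0.001, 0.001]
contact_force: [0.1, -0.7, 0.2]
opening: 0.001
finger_force: 0.0
```

Run:
```python
from h import *
s=telemetry.get_state();print(s["position"],s["contact_force"],np.abs(s["qvel"]).max())
p,y=lever_pose(0,.02); print(rel([*p,.095],y).tolist())
cv2.imwrite("pics/w0.png",grab_frame("scene")[150:350,200:460,::-1].repeat(3,0).repeat(3,1))
```

```text
[ 0.44444312 -0.0656007   0.20135632] [ 0.10819762 -0.65898509  0.22333041] 0.016550526125099132
[0.1, 0.1, -0.1, 0.0196, -0.0034, 0.1063]
```

View pics/w0.png

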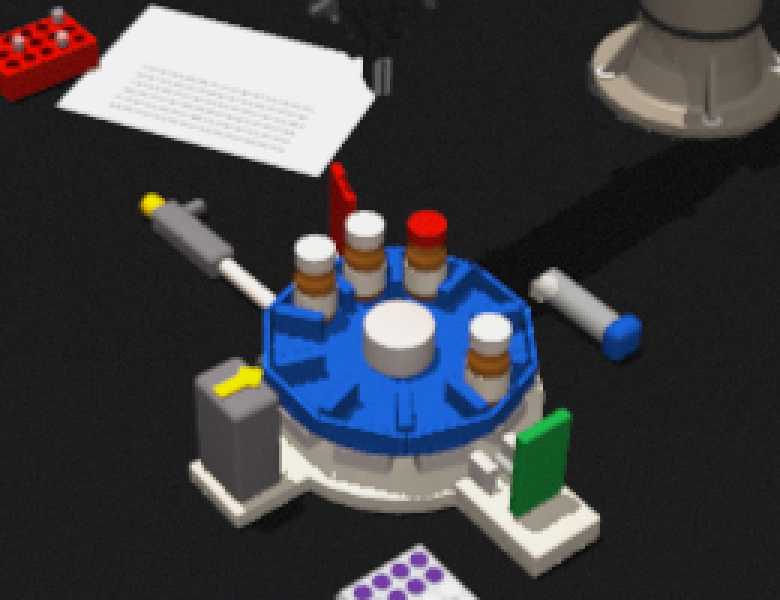

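The scene crop shows the closed fingertips at crop (383,75), behind the red paddle at (342,205), with everything undisturbed. Next I go down behind the paddle.

step_arm([
  [0, 0, 0, 0.019, -0.003, 0.02, 0],
  [0, 0, 0, 0.0195, -0.0034, 0.06, 0],
  [0, 0, 0, 0.0195, -0.0034, 0.1, 0],
  [0, 0, 0, 0.0195, -0.0034, 0.106, 0],
  [0, 0, 0, 0.0195, -0.0034, 0.106, 0],
  [0, 0, 0, 0.0195, -0.0034, 0.106, 0],
])

```text
time: 2.05
position: [0.4547, -0.047, 0.0974]
tcp_rot: [0.882, 0.472, 0.001, 0.002]
contact_force: [-0.2, 0.1, -0.2]
opening: 0.001
finger_force: 0.0
```

Run:
```python
from h import *
s=telemetry.get_state();print(s["position"],s["contact_force"],np.abs(s["qvel"]).max())
for th,g in((0,.02),(0,.008),(0,0),(.05,0),(.1,0),(.15,0),(.2,0),(.25,0),(.3,0),(.35,0),(.4,0),(.45,0),(.5,0),(.55,0),(.6,0),(.65,0),(.7,0),(.74,0),(.76,0)):
  p,y=lever_pose(th,g); print(th,g,rel([*p,.095],y,s).tolist())
```

```text
[ 0.45465938 -0.04703005  0.09741587] [-0.17634428  0.10614136 -0.18775229] 0.013985760588314407
0 0.02 [0.3, -0.0, -0.1, -0.0017, -0.0015, 0.0024]
0 0.008 [0.3, -0.0, -0.1, -0.0017, 0.0105, 0.0025]
0 0 [0.3, -0.0, -0.1, -0.0017, 0.0185, 0.0025]
0.05 0 [0.3, -0.0, -2.9, -0.0024, 0.0271, 0.0025]
0.1 0 [0.3, -0.0, -5.8, -0.0028, 0.0358, 0.0026]
0.15 0 [0.3, -0.0, -8.7, -0.0027, 0.0445, 0.0026]
0.2 0 [0.3, -0.0, -11.5, -0.0022, 0.0531, 0.0027]
0.25 0 [0.3, -0.0, -14.4, -0.0012, 0.0617, 0.0027]
0.3 0 [0.3, -0.0, -17.3, 0.0002, 0.0702, 0.0027]
0.35 0 [0.3, 0.0, -20.1, 0.002, 0.0787, 0.0028]
0.4 0 [0.3, 0.0, -23.0, 0.0042, 0.0871, 0.0028]
0.45 0 [0.3, 0.0, -25.9, 0.0069, 0.0953, 0.0029]
0.5 0 [0.3, 0.0, -28.7, 0.0099, 0.1034, 0.0029]
0.55 0 [0.3, 0.0, -31.6, 0.0134, 0.1114, 0.0029]
0.6 0 [0.3, 0.0, -34.5, 0.0172, 0.1191, 0.003]
0.65 0 [0.3, 0.0, -37.3, 0.0214, 0.1267, 0.003]
0.7 0 [0.3, 0.1, -40.2, 0.026, 0.134, 0.0031]
0.74 0 [0.3, 0.1, -42.5, 0.03, 0.1397, 0.0031]
0.76 0 [0.3, 0.1, -43.6, 0.032, 0.1425, 0.0031]
```

step_arm([
  [0.3, 0, 0, -0.0017, 0.004, 0.0025, 0],
  [0.3, 0, 0, -0.0017, 0.009, 0.0025, 0],
  [0.3, 0, 0, -0.0017, 0.014, 0.0025, 0],
  [0.3, 0, 0, -0.0017, 0.0185, 0.0025, 0],
  [0.3, 0, -2.9, -0.0024, 0.0271, 0.0025, 0],
  [0.3, 0, -2.9, -0.0024, 0.0271, 0.0025, 0],
])

```text
time: 2.65
position: [0.4753, -0.0636, 0.0934]
tcp_rot: [0.869, 0.494, -0.001, -0.001]
contact_force: [-0.2, 1.0, 1.1]
opening: 0.001
finger_force: 0.6
```

```bash
cat > m.py <<'E'
from h import *
s=telemetry.get_state();print(s["time"],s["position"],s["contact_force"],np.abs(s["qvel"]).max())
im=grab_frame("top")
for a,m,k in blobs(im,"red",(240,180,420,300)):
    print("red",a,m,end=" ")
    for z in(.135,.068):
        d=plane("top",m,z)[:2]-AX; print(z,"r %.3f rel.ang %.1f"%(np.hypot(*d),np.degrees((np.arctan2(d[1],d[0])-YAW+np.pi)%(2*np.pi)-np.pi)),end="; ")
    print()
E
python3 m.py
python3 - <<'E'
from h import *
s=telemetry.get_state()
for th in(.1,.2,.25,.3,.35,.4,.45,.5,.55,.6,.65,.7,.74,.76):
  p,y=lever_pose(th,0); print(th,rel([*p,.095],y,s).tolist())
E
```

```text
2.65 [ 0.47525355 -0.06362279  0.09336753] [-0.24659984  1.01918069  1.124202  ] 0.03788493508488351
red 129.0 [290.65 258.95] 0.135 r 0.086 rel.ang -142.4; 0.068 r 0.075 rel.ang -141.5; 
0.1 [-0.2, 0.0, -2.9, -0.0009, 0.0103, -0.0018]
0.2 [-0.2, -0.0, -8.6, -0.0012, 0.0276, -0.0019]
0.25 [-0.2, -0.0, -11.5, -0.0007, 0.0362, -0.0019]
0.3 [-0.2, -0.0, -14.3, 0.0003, 0.0448, -0.002]
0.35 [-0.2, -0.0, -17.2, 0.0016, 0.0534, -0.002]
0.4 [-0.2, -0.0, -20.1, 0.0034, 0.0619, -0.002]
0.45 [-0.2, -0.0, -22.9, 0.0057, 0.0702, -0.0021]
0.5 [-0.2, -0.0, -25.8, 0.0083, 0.0785, -0.0021]
0.55 [-0.2, -0.0, -28.7, 0.0114, 0.0866, -0.0021]
0.6 [-0.2, -0.1, -31.5, 0.0148, 0.0945, -0.0022]
0.65 [-0.2, -0.1, -34.4, 0.0186, 0.1023, -0.0022]
0.7 [-0.2, -0.1, -37.3, 0.0229, 0.1098, -0.0022]
0.74 [-0.2, -0.1, -39.6, 0.0265, 0.1157, -0.0023]
0.76 [-0.2, -0.1, -40.7, 0.0284, 0.1186, -0.0023]
```

step_arm([
  [-0.2, 0, -2.9, -0.0009, 0.0103, -0.002, 0],
  [-0.2, 0, -5.7, -0.001, 0.019, -0.002, 0],
  [-0.2, 0, -8.6, -0.0012, 0.0276, -0.002, 0],
  [-0.2, 0, -11.5, -0.0007, 0.0362, -0.002, 0],
  [-0.2, 0, -14.3, 0.0003, 0.0448, -0.002, 0],
  [-0.2, 0, -17.2, 0.0016, 0.0534, -0.002, 0],
  [-0.2, 0, -20.1, 0.0034, 0.0619, -0.002, 0],
  [-0.2, 0, -20.1, 0.0034, 0.0619, -0.002, 0],
])

```text
time: 3.5
position: [0.529, -0.0921, 0.0947]
tcp_rot: [0.77, 0.638, -0.001, -0.001]
contact_force: [-1.9, -0.5, 0.4]
opening: -0.001
finger_force: 0.9
```

```bash
python3 m.py
python3 - <<'E'
from h import *
s=telemetry.get_state(); cv2.imwrite("pics/t1.png",grab_frame("top")[140:300,190:400,::-1].repeat(3,0).repeat(3,1))
for th in(.4,.45,.5,.55,.6,.65,.7,.74,.76,.78):
  p,y=lever_pose(th,0); print(th,rel([*p,.095],y,s).tolist())
E
```

```text
3.5 [ 0.5289973  -0.09210518  0.09467236] [-1.8516543  -0.49048223  0.41491294] 0.02998837136135051
red 132.5 [298.56410256 254.        ] 0.135 r 0.086 rel.ang -128.1; 0.068 r 0.075 rel.ang -124.1; 
0.4 [-0.1, 0.0, -0.0, 0.0003, 0.0008, -0.0003]
0.45 [-0.1, 0.0, -2.9, -0.0004, 0.0094, -0.0004]
0.5 [-0.1, 0.0, -5.7, -0.0008, 0.018, -0.0004]
0.55 [-0.1, 0.0, -8.6, -0.0007, 0.0267, -0.0004]
0.6 [-0.1, 0.0, -11.5, -0.0002, 0.0353, -0.0004]
0.65 [-0.1, 0.0, -14.3, 0.0007, 0.0439, -0.0004]
0.7 [-0.1, 0.0, -17.2, 0.0021, 0.0525, -0.0004]
0.74 [-0.1, -0.0, -19.5, 0.0035, 0.0593, -0.0004]
0.76 [-0.1, -0.0, -20.6, 0.0043, 0.0626, -0.0005]
0.78 [-0.1, -0.0, -21.8, 0.0052, 0.066, -0.0005]
```

View pics/t1.png

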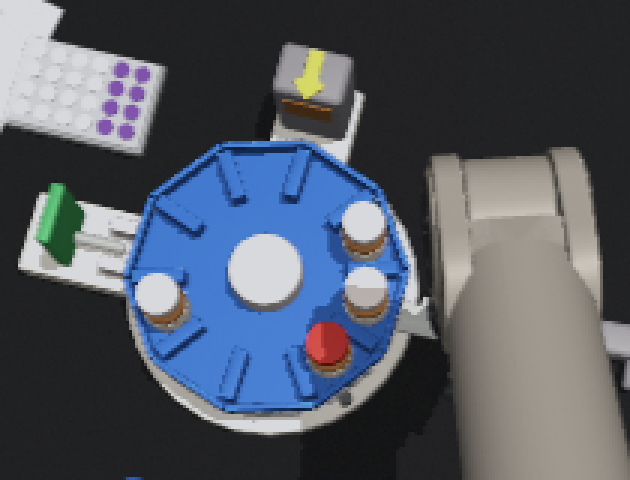

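The top crop shows the turntable carried along by about 15° (red cap at crop (327,342)), with the gripper clear of the carousel.

step_arm([
  [0, 0, -2.9, -0.0004, 0.0094, 0, 0],
  [0, 0, -5.7, -0.0008, 0.018, 0, 0],
  [0, 0, -8.6, -0.0007, 0.0267, 0, 0],
  [0, 0, -11.5, -0.0002, 0.0353, 0, 0],
  [0, 0, -14.3, 0.0007, 0.0439, 0, 0],
  [0, 0, -17.2, 0.0021, 0.0525, 0, 0],
  [0, 0, -19.5, 0.0035, 0.0593, 0, 0],
  [0, 0, -20.6, 0.0043, 0.0626, 0, 0],
  [0, 0, -20.6, 0.0043, 0.0626, 0, 0],
])

```text
time: 4.5
position: [0.5904, -0.1003, 0.0946]
tcp_rot: [0.643, 0.766, -0.002, -0.001]
contact_force: [-3.6, -3.5, 1.7]
opening: 0.002
finger_force: 2.1
```

```bash
python3 m.py
python3 - <<'E'
from h import *
s=telemetry.get_state()
for th in(.74,.76,.77,.78,.79,.8,.81):
  p,y=lever_pose(th,0); print(th,rel([*p,.095],y,s).tolist())
E
```

```text
4.5 [ 0.5903729  -0.10026572  0.09459465] [-3.56657973 -3.51458534  1.6950978 ] 0.012136281719668955
red 134.0 [307.5        244.84210526] 0.135 r 0.087 rel.ang -108.3; 0.068 r 0.080 rel.ang -100.9; 
0.74 [-0.2, 0.1, 1.1, 0.0011, -0.0027, -0.0004]
0.76 [-0.2, 0.1, -0.0, 0.0007, 0.0007, -0.0004]
0.77 [-0.2, 0.1, -0.6, 0.0005, 0.0024, -0.0004]
0.78 [-0.2, 0.1, -1.2, 0.0003, 0.0042, -0.0004]
0.79 [-0.2, 0.1, -1.7, 0.0002, 0.0059, -0.0004]
0.8 [-0.2, 0.1, -2.3, 0.0001, 0.0076, -0.0004]
0.81 [-0.2, 0.1, -2.9, -0.0001, 0.0093, -0.0004]
```

step_arm([
  [0, 0, -0.6, 0, 0.0024, 0, 0],
  [0, 0, -1.2, 0, 0.0042, 0, 0],
  [0, 0, -1.7, 0, 0.006, 0, 0],
  [0, 0, -2.2, 0, 0.0075, 0, 0],
  [0, 0, -2.2, 0, 0.0075, 0, 0],
])

```text
time: 5.05
position: [0.5924, -0.1006, 0.0946]
tcp_rot: [0.629, 0.778, -0.006, -0.004]
contact_force: [-15.4, -4.2, 10.0]
opening: -0.0
finger_force: 8.5
```

```bash
python3 m.py
```

```text
5.05 [ 0.59237437 -0.1005713   0.0945687 ] [-15.39975676  -4.20299368  10.03112026] 0.004317645906574529
red 132.0 [307.875 244.3  ] 0.135 r 0.087 rel.ang -107.3; 0.068 r 0.080 rel.ang -99.7;
```

Run:
```python
from h import *
def st(th,g):
  p,y=lever_pose(th,g); Y=np.array([np.cos(y),np.sin(y),0]);z=np.array([0,0,-1.]); return dict(position=np.r_[p,.095],tcp_rot=R.from_matrix(np.c_[np.cross(Y,z),Y,z]).as_quat())
def go(s0,L):
  s=st(*s0); print(s0); print([rel([*lever_pose(*q)[0],.095],lever_pose(*q)[1],s).tolist()[2:5] for q in L])
go((.80,0),[(a,0) for a in(.75,.66,.57,.48,.39,.3,.21,.12,.04)]+[(0,.01)])
go((0,.01),[(0,.015),(0,.015),(0,0),(.06,0),(.12,0),(.18,0),(.24,0),(.3,0),(.36,0),(.42,0)])
go((.42,0),[(a,0) for a in(.48,.54,.6,.65,.69,.73,.76,.78,.8,.8)])
```

```text
(0.8, 0)
[[2.9, 0.0012, -0.0086], [8.0, 0.0045, -0.0238], [13.2, 0.0091, -0.0387], [18.3, 0.015, -0.0531], [23.5, 0.0222, -0.0669], [28.6, 0.0306, -0.08], [33.8, 0.0402, -0.0923], [39.0, 0.0508, -0.1037], [43.5, 0.0611, -0.113], [45.8, 0.0737, -0.1243]]
(0, 0.01)
[[0.0, -0.0, -0.005], [0.0, -0.0, -0.005], [0.0, 0.0, 0.01], [-3.4, -0.0009, 0.0203], [-6.9, -0.0012, 0.0307], [-10.3, -0.0008, 0.0411], [-13.8, 0.0002, 0.0515], [-17.2, 0.0018, 0.0617], [-20.6, 0.004, 0.0719], [-24.1, 0.0068, 0.0819]]
(0.42, 0)
[[-3.4, -0.0009, 0.0103], [-6.9, -0.0012, 0.0207], [-10.3, -0.0008, 0.0311], [-13.2, -0.0, 0.0397], [-15.5, 0.0009, 0.0466], [-17.8, 0.0021, 0.0534], [-19.5, 0.0032, 0.0585], [-20.6, 0.004, 0.0619], [-21.8, 0.0049, 0.0652], [-21.8, 0.0049, 0.0652]]
```

step_arm([
  [0, 0, 2.9, 0.0012, -0.0086, 0, 0],
  [0, 0, 8.0, 0.0045, -0.0238, 0, 0],
  [0, 0, 13.2, 0.0091, -0.0387, 0, 0],
  [0, 0, 18.3, 0.015, -0.0531, 0, 0],
  [0, 0, 23.5, 0.0222, -0.0669, 0, 0],
  [0, 0, 28.6, 0.0306, -0.08, 0, 0],
  [0, 0, 33.8, 0.0402, -0.0923, 0, 0],
  [0, 0, 39.0, 0.0508, -0.1037, 0, 0],
  [0, 0, 43.5, 0.0611, -0.113, 0, 0],
  [0, 0, 45.8, 0.0737, -0.1243, 0, 0],
])

```text
time: 6.1
position: [0.4629, -0.0506, 0.0956]
tcp_rot: [0.882, 0.472, 0.002, 0.0]
contact_force: [-0.1, 0.0, 0.0]
opening: -0.002
finger_force: 0.0
```

```bash
python3 m.py
python3 - <<'E'
from h import *
p,y=lever_pose(0,.01); print(rel([*p,.095],y).tolist())
cv2.imwrite("pics/s2.png",grab_frame("scene")[150:350,200:460,::-1].repeat(3,0).repeat(3,1))
E
```

```text
6.1 [ 0.46287878 -0.05061479  0.09555933] [-1.01664911e-01  1.61306042e-02  8.97928940e-05] 0.4730381287772443
red 25.5 [303.65217391 244.26086957] 0.135 r 0.079 rel.ang -110.8; 0.068 r 0.070 rel.ang -102.9; 
[-0.1, -0.1, 0.0, -0.0035, 0.0034, 0.0002]
```

View pics/s2.png

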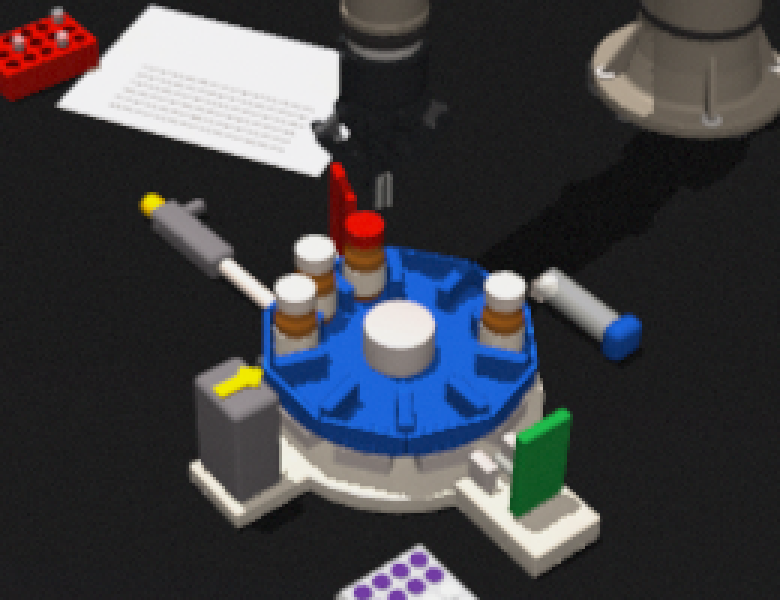

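One full pocket has advanced (red cap now at crop (365,230)) and the lever is back at its original place, (342,205). I repeat the stroke.

step_arm([
  [0, 0, 0, 0, -0.005, 0, 0],
  [0, 0, 0, 0, -0.005, 0, 0],
  [0, 0, 0, 0, 0.01, 0, 0],
  [0, 0, -3.4, -0.0009, 0.0203, 0, 0],
  [0, 0, -6.9, -0.0012, 0.0307, 0, 0],
  [0, 0, -10.3, -0.0008, 0.0411, 0, 0],
  [0, 0, -13.8, 0.0002, 0.0515, 0, 0],
  [0, 0, -17.2, 0.0018, 0.0617, 0, 0],
  [0, 0, -20.6, 0.004, 0.0719, 0, 0],
  [0, 0, -24.1, 0.0068, 0.0819, 0, 0],
])

```text
time: 7.2
position: [0.5336, -0.0917, 0.0947]
tcp_rot: [0.762, 0.647, -0.001, -0.001]
contact_force: [-4.1, 2.0, 2.2]
opening: 0.002
finger_force: 1.9
```

step_arm([
  [0, 0, -3.4, -0.0009, 0.0103, 0, 0],
  [0, 0, -6.9, -0.0012, 0.0207, 0, 0],
  [0, 0, -10.3, -0.0008, 0.0311, 0, 0],
  [0, 0, -13.2, 0, 0.0397, 0, 0],
  [0, 0, -15.5, 0.0009, 0.0466, 0, 0],
  [0, 0, -17.8, 0.0021, 0.0534, 0, 0],
  [0, 0, -19.5, 0.0032, 0.0585, 0, 0],
  [0, 0, -20.6, 0.004, 0.0619, 0, 0],
  [0, 0, -21.8, 0.0049, 0.0652, 0, 0],
  [0, 0, -21.8, 0.0049, 0.0652, 0, 0],
])

```text
time: 8.2
position: [0.5923, -0.0992, 0.0945]
tcp_rot: [0.628, 0.779, -0.006, -0.006]
contact_force: [-17.0, -1.1, 13.4]
opening: 0.001
finger_force: 9.0
```

```bash
python3 m.py
```

```text
8.2 [ 0.5923057  -0.09918211  0.09451192] [-17.01740558  -1.14260351  13.41495894] 0.012514003597032105
red 137.5 [312.82051282 222.87179487] 0.135 r 0.086 rel.ang -72.3; 0.068 r 0.089 rel.ang -61.8;
```

Stop reached (17 N); the red bottle is at −72°, with two strokes to go.

step_arm([
  [0, 0, 2.9, 0.0012, -0.0086, 0, 0],
  [0, 0, 8.0, 0.0045, -0.0238, 0, 0],
  [0, 0, 13.2, 0.0091, -0.0387, 0, 0],
  [0, 0, 18.3, 0.015, -0.0531, 0, 0],
  [0, 0, 23.5, 0.0222, -0.0669, 0, 0],
  [0, 0, 28.6, 0.0306, -0.08, 0, 0],
  [0, 0, 33.8, 0.0402, -0.0923, 0, 0],
  [0, 0, 39.0, 0.0508, -0.1037, 0, 0],
  [0, 0, 43.5, 0.0611, -0.113, 0, 0],
  [0, 0, 45.8, 0.0737, -0.1243, 0, 0],
])

```text
time: 9.25
position: [0.4628, -0.0523, 0.0951]
tcp_rot: [0.881, 0.472, 0.001, 0.0]
contact_force: [-0.2, -0.1, -0.3]
opening: 0.001
finger_force: 0.0
```

step_arm([
  [0, 0, 0, 0, -0.005, 0, 0],
  [0, 0, 0, 0, -0.005, 0, 0],
  [0, 0, 0, 0, 0.01, 0, 0],
  [0, 0, -3.4, -0.0009, 0.0203, 0, 0],
  [0, 0, -6.9, -0.0012, 0.0307, 0, 0],
  [0, 0, -10.3, -0.0008, 0.0411, 0, 0],
  [0, 0, -13.8, 0.0002, 0.0515, 0, 0],
  [0, 0, -17.2, 0.0018, 0.0617, 0, 0],
  [0, 0, -20.6, 0.004, 0.0719, 0, 0],
  [0, 0, -24.1, 0.0068, 0.0819, 0, 0],
])

```text
time: 10.25
position: [0.5341, -0.092, 0.0948]
tcp_rot: [0.762, 0.648, -0.0, -0.001]
contact_force: [-3.6, 1.9, 2.7]
opening: -0.002
finger_force: 1.9
```

step_arm([
  [0, 0, -3.4, -0.0009, 0.0103, 0, 0],
  [0, 0, -6.9, -0.0012, 0.0207, 0, 0],
  [0, 0, -10.3, -0.0008, 0.0311, 0, 0],
  [0, 0, -13.2, 0, 0.0397, 0, 0],
  [0, 0, -15.5, 0.0009, 0.0466, 0, 0],
  [0, 0, -17.8, 0.0021, 0.0534, 0, 0],
  [0, 0, -19.5, 0.0032, 0.0585, 0, 0],
  [0, 0, -20.6, 0.004, 0.0619, 0, 0],
  [0, 0, -21.8, 0.0049, 0.0652, 0, 0],
  [0, 0, -21.8, 0.0049, 0.0652, 0, 0],
])

```text
time: 11.25
position: [0.5924, -0.0995, 0.0945]
tcp_rot: [0.627, 0.779, -0.006, -0.006]
contact_force: [-18.2, -0.8, 13.7]
opening: -0.003
finger_force: 9.2
```

```bash
python3 m.py
```

```text
11.25 [ 0.59241539 -0.09951036  0.09446479] [-18.21075757  -0.79097066  13.65027717] 0.012514819487930937
red 134.5 [304.2972973  203.18918919] 0.135 r 0.085 rel.ang -37.3; 0.068 r 0.097 rel.ang -27.9;
```

step_arm([
  [0, 0, 2.9, 0.0012, -0.0086, 0, 0],
  [0, 0, 8.0, 0.0045, -0.0238, 0, 0],
  [0, 0, 13.2, 0.0091, -0.0387, 0, 0],
  [0, 0, 18.3, 0.015, -0.0531, 0, 0],
  [0, 0, 23.5, 0.0222, -0.0669, 0, 0],
  [0, 0, 28.6, 0.0306, -0.08, 0, 0],
  [0, 0, 33.8, 0.0402, -0.0923, 0, 0],
  [0, 0, 39.0, 0.0508, -0.1037, 0, 0],
  [0, 0, 43.5, 0.0611, -0.113, 0, 0],
  [0, 0, 45.8, 0.0737, -0.1243, 0, 0],
])

```text
time: 12.3
position: [0.4632, -0.0528, 0.0952]
tcp_rot: [0.881, 0.473, 0.001, 0.001]
contact_force: [1.1, -0.5, 0.4]
opening: 0.001
finger_force: 0.0
```

step_arm([
  [0, 0, 0, 0, -0.005, 0, 0],
  [0, 0, 0, 0, -0.005, 0, 0],
  [0, 0, 0, 0, 0.01, 0, 0],
  [0, 0, -3.4, -0.0009, 0.0203, 0, 0],
  [0, 0, -6.9, -0.0012, 0.0307, 0, 0],
  [0, 0, -10.3, -0.0008, 0.0411, 0, 0],
  [0, 0, -13.8, 0.0002, 0.0515, 0, 0],
  [0, 0, -17.2, 0.0018, 0.0617, 0, 0],
  [0, 0, -20.6, 0.004, 0.0719, 0, 0],
  [0, 0, -24.1, 0.0068, 0.0819, 0, 0],
])

```text
time: 13.3
position: [0.5343, -0.0922, 0.0948]
tcp_rot: [0.761, 0.648, -0.0, -0.001]
contact_force: [-2.9, 1.8, 2.1]
opening: -0.0
finger_force: 1.9
```

step_arm([
  [0, 0, -3.4, -0.0009, 0.0103, 0, 0],
  [0, 0, -6.9, -0.0012, 0.0207, 0, 0],
  [0, 0, -10.3, -0.0008, 0.0311, 0, 0],
  [0, 0, -13.2, 0, 0.0397, 0, 0],
  [0, 0, -15.5, 0.0009, 0.0466, 0, 0],
  [0, 0, -17.8, 0.0021, 0.0534, 0, 0],
  [0, 0, -19.5, 0.0032, 0.0585, 0, 0],
  [0, 0, -20.6, 0.004, 0.0619, 0, 0],
  [0, 0, -21.8, 0.0049, 0.0652, 0, 0],
  [0, 0, -21.8, 0.0049, 0.0652, 0, 0],
])

```text
time: 14.3
position: [0.5924, -0.0996, 0.0945]
tcp_rot: [0.626, 0.78, -0.006, -0.006]
contact_force: [-18.3, -1.7, 14.5]
opening: 0.0
finger_force: 9.3
```

step_arm([
  [0, 0, 2.9, 0.0012, -0.0086, 0, 0],
  [0, 0, 8.0, 0.0045, -0.0238, 0, 0],
  [0, 0, 13.2, 0.0091, -0.0387, 0, 0],
  [0, 0, 18.3, 0.015, -0.0531, 0, 0],
  [0, 0, 23.5, 0.0222, -0.0669, 0, 0],
  [0, 0, 28.6, 0.0306, -0.08, 0, 0],
  [0, 0, 33.8, 0.0402, -0.0923, 0, 0],
  [0, 0, 39.0, 0.0508, -0.1037, 0, 0],
  [0, 0, 43.5, 0.0611, -0.113, 0, 0],
  [0, 0, 45.8, 0.0737, -0.1243, 0, 0],
])

```text
time: 15.3
position: [0.4632, -0.0529, 0.0952]
tcp_rot: [0.881, 0.474, 0.001, 0.001]
contact_force: [-0.0, -0.7, -0.4]
opening: -0.002
finger_force: 0.0
```

step_arm([
  [0, 0, 0, 0, -0.015, -0.03, 0],
  [0, 0, 0, 0, -0.015, -0.08, 0],
  [0, 0, 0, 0, -0.015, -0.13, 0],
  [0, 0, 0, 0, -0.015, -0.145, 0],
  [0, 0, 0, 0, -0.015, -0.145, 0],
  [0, 0, 0, 0, -0.015, -0.145, 0],
])

```text
time: 15.9
position: [0.4498, -0.0446, 0.2397]
tcp_rot: [0.88, 0.475, 0.0, 0.0]
contact_force: [-0.5, -0.2, -1.2]
opening: -0.007
finger_force: 0.0
```

```bash
python3 m.py
python3 - <<'E'
from h import *
e=np.array([-np.sin(YAW),np.cos(YAW)]); s=telemetry.get_state()
print(e, np.degrees(YAW+np.pi/2))
for rr,z in((.245,.24),(.22,.24),(.22,.098),(.135+.03,.098)):
  # tool x heading = YAW+90 (away from axis), so tool y heading = YAW
  p=AX+rr*e; print(p,rel([*p,z],YAW,s).tolist())
im=grab_frame("top"); cv2.imwrite("pics/t3.png",im[140:300,190:400,::-1].repeat(3,0).repeat(3,1))
E
```

```text
15.9 [ 0.44984302 -0.04456281  0.23969406] [-0.52572778 -0.192233   -1.16522911] 0.03940761658244087
red 136.5 [285.2972973  192.24324324] 0.135 r 0.084 rel.ang -1.2; 0.068 r 0.103 rel.ang 4.2; 
[0.20961856 0.97778324] 77.9
[0.63235655 0.31305689] [-0.1, 0.0, -21.2, 0.3995, -0.043, -0.0015]
[0.62711608 0.28861231] [-0.1, 0.0, -21.2, 0.3762, -0.0339, -0.0015]
[0.62711608 0.28861231] [-0.1, 0.0, -21.2, 0.3763, -0.0337, 0.1405]
[0.61558706 0.23483423] [-0.1, 0.0, -21.2, 0.325, -0.0138, 0.1405]
```

View pics/t3.png

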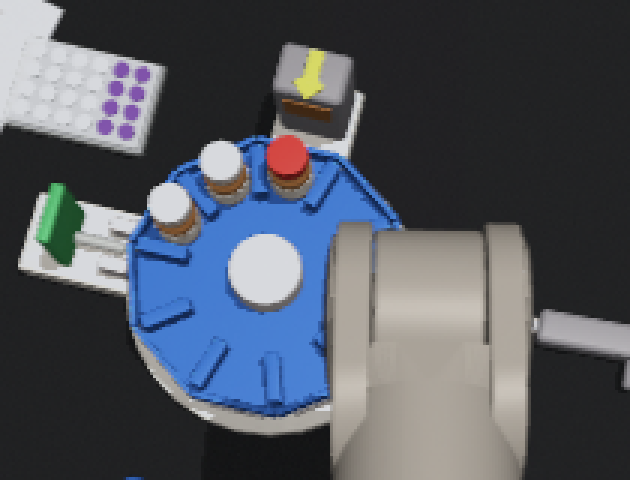

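The red-capped bottle is in the pocket facing the yellow arrow (cap at crop (288,157)); the green paddle is still out at (60,223). I cross above the carousel to the bolt.

step_arm([
  [0, 0, -5, 0.045, -0.005, 0, 0],
  [0, 0, -10, 0.09, -0.01, 0, 0],
  [0, 0, -16, 0.14, -0.015, 0, 0],
  [0, 0, -21.2, 0.19, -0.02, 0, 0],
  [0, 0, -21.2, 0.24, -0.025, 0, 0],
  [0, 0, -21.2, 0.29, -0.03, 0, 0],
  [0, 0, -21.2, 0.34, -0.037, 0, 0],
  [0, 0, -21.2, 0.375, -0.043, 0, 0],
  [0, 0, -21.2, 0.395, -0.043, 0, 0],
  [0, 0, -21.2, 0.4, -0.043, 0, 0],
])

```text
time: 17.0
position: [0.6318, 0.3172, 0.2362]
tcp_rot: [0.776, 0.631, -0.002, -0.002]
contact_force: [0.4, 0.4, -0.9]
opening: -0.002
finger_force: 0.0
```

step_arm([
  [0, 0, 0, 0, 0, 0, 0],
  [0, 0, 0, 0, 0, 0, 0],
  [0, 0, 0, 0, 0, 0, 0],
])

```text
time: 17.3
position: [0.6332, 0.3119, 0.2403]
tcp_rot: [0.778, 0.628, -0.0, 0.001]
contact_force: [-0.1, 0.6, 0.5]
opening: -0.0
finger_force: 0.0
```

```bash
cat > b.py <<'E'
from h import *
e=np.array([-np.sin(YAW),np.cos(YAW)]); s=telemetry.get_state()
print(s["time"],s["position"],s["contact_force"],"r",(s["position"][:2]-AX)@e,"lat",(s["position"][:2]-AX)@[-e[1],e[0]])
for rr,z in((.225,.24),(.225,.098),(.195,.098),(.165,.098),(.15,.098)):
  p=AX+rr*e; print(rr,z,rel([*p,z],YAW,s).tolist())
E
python3 b.py
```

```text
17.3 [0.63316839 0.31194825 0.24033351] [-0.13778538  0.61657362  0.45497031] r 0.24408616696410454 lat -0.0010261927372831325
0.225 0.24 [0.0, 0.1, -0.1, -0.0191, -0.001, 0.0004]
0.225 0.098 [0.0, 0.1, -0.1, -0.0189, -0.0011, 0.1424]
0.195 0.098 [0.0, 0.1, -0.1, -0.0489, -0.001, 0.1424]
0.165 0.098 [0.0, 0.1, -0.1, -0.0789, -0.001, 0.1424]
0.15 0.098 [0.0, 0.1, -0.1, -0.0939, -0.0009, 0.1424]
```

step_arm([
  [0, 0, 0, -0.019, -0.001, 0.04, 0],
  [0, 0, 0, -0.019, -0.001, 0.09, 0],
  [0, 0, 0, -0.019, -0.001, 0.135, 0],
  [0, 0, 0, -0.019, -0.001, 0.142, 0],
  [0, 0, 0, -0.03, -0.001, 0.142, 0],
  [0, 0, 0, -0.04, -0.001, 0.142, 0],
  [0, 0, 0, -0.046, -0.001, 0.142, 0],
  [0, 0, 0, -0.052, -0.001, 0.142, 0],
  [0, 0, 0, -0.058, -0.001, 0.142, 0],
  [0, 0, 0, -0.058, -0.001, 0.142, 0],
])

```text
time: 18.3
position: [0.6205, 0.2572, 0.0995]
tcp_rot: [0.778, 0.628, 0.001, 0.0]
contact_force: [0.4, 0.8, 0.2]
opening: 0.0
finger_force: 0.1
```

step_arm([
  [0, 0, 0, -0.005, 0, 0, 0],
  [0, 0, 0, -0.01, 0, 0, 0],
  [0, 0, 0, -0.015, 0, 0, 0],
  [0, 0, 0, -0.018, 0, 0, 0],
  [0, 0, 0, -0.02, 0, 0, 0],
  [0, 0, 0, -0.02, 0, 0, 0],
  [0, 0, 0, -0.02, 0, 0, 0],
])

```text
time: 19.0
position: [0.6153, 0.2373, 0.0976]
tcp_rot: [0.778, 0.629, -0.001, 0.0]
contact_force: [0.5, 0.4, 1.2]
opening: 0.002
finger_force: 0.4
```

```bash
python3 b.py
```

```text
19.0 [0.61525717 0.23728413 0.09762098] [0.45155506 0.36814348 1.22389546] r 0.1673263138013824 lat 0.0008361114633725095
0.225 0.24 [-0.1, 0.1, 0.0, 0.0575, 0.0007, -0.1425]
0.225 0.098 [-0.1, 0.1, 0.0, 0.0577, 0.0009, -0.0005]
0.195 0.098 [-0.1, 0.1, 0.0, 0.0277, 0.0008, -0.0004]
0.165 0.098 [-0.1, 0.1, 0.0, -0.0023, 0.0008, -0.0004]
0.15 0.098 [-0.1, 0.1, 0.0, -0.0173, 0.0008, -0.0004]
```

step_arm([
  [0, 0, 0, -0.003, 0.001, 0, 0],
  [0, 0, 0, -0.005, 0.001, 0, 0],
  [0, 0, 0, -0.007, 0.001, 0, 0],
  [0, 0, 0, -0.009, 0.001, 0, 0],
  [0, 0, 0, -0.009, 0.001, 0, 0],
])

```text
time: 19.5
position: [0.6145, 0.2324, 0.0978]
tcp_rot: [0.777, 0.63, 0.002, -0.002]
contact_force: [1.8, 7.5, -3.8]
opening: 0.001
finger_force: 3.7
```

```bash
python3 b.py|head -1
```

```text
19.5 [0.61446746 0.23240947 0.09782135] [ 1.7642216   7.45569434 -3.76562312] r 0.16239442126718753 lat 0.0005864522027873791
```

step_arm([
  [0, 0, 0, -0.003, 0, 0, 0],
  [0, 0, 0, -0.006, 0, 0, 0],
  [0, 0, 0, -0.006, 0, 0, 0],
])

```text
time: 19.8
position: [0.6144, 0.2324, 0.0981]
tcp_rot: [0.776, 0.631, 0.007, -0.005]
contact_force: [6.4, 15.1, -9.5]
opening: -0.0
finger_force: 8.0
```

```bash
python3 b.py|head -1
```

```text
19.8 [0.61436432 0.23243498 0.09810856] [ 6.3714077  15.06332224 -9.45855721] r 0.1623977378910347 lat 0.0006926504980861487
```

The force rose to 16 N with no further motion, so the bolt is on its end stop. I back off and lift.

step_arm([
  [0, 0, 0, 0.01, 0, 0, 0],
  [0, 0, 0, 0.03, 0, 0, 0],
  [0, 0, 0, 0.05, 0, 0, 0],
  [0, 0, 0, 0.07, 0, -0.03, 0],
  [0, 0, 0, 0.08, 0, -0.08, 0],
  [0, 0, 0, 0.08, 0, -0.12, 0],
  [0, 0, 0, 0.08, 0, -0.13, 0],
  [0, 0, 0, 0.08, 0, -0.13, 0],
  [0, 0, 0, 0.08, 0, -0.13, 0],
])

```text
time: 20.7
position: [0.6301, 0.2994, 0.2263]
tcp_rot: [0.778, 0.628, -0.002, 0.001]
contact_force: [-0.2, -0.1, -0.6]
opening: 0.002
finger_force: 0.0
```

```bash
python3 b.py|head -1; python3 m.py
python3 - <<'E'
from h import *
im=np.hstack([grab_frame("top")[140:300,190:390,::-1].repeat(2,0).repeat(2,1),grab_frame("scene")[180:340,220:420,::-1].repeat(2,0).repeat(2,1)]);cv2.imwrite("pics/f.png",im)
E
```

```text
20.7 [0.63006019 0.29944867 0.22632869] [-0.16376537 -0.07330213 -0.5954175 ] r 0.23121274661947305 lat -0.0006071994591502036
20.7 [0.63006019 0.29944867 0.22632869] [-0.16376537 -0.07330213 -0.5954175 ] 0.028879587956096426
red 159.5 [336.69387755 270.81632653] 0.135 r 0.176 rel.ang -113.6; 0.068 r 0.173 rel.ang -110.6; 
red 137.5 [285.2972973  192.27027027] 0.135 r 0.084 rel.ang -1.2; 0.068 r 0.103 rel.ang 4.2;
```

View pics/f.png

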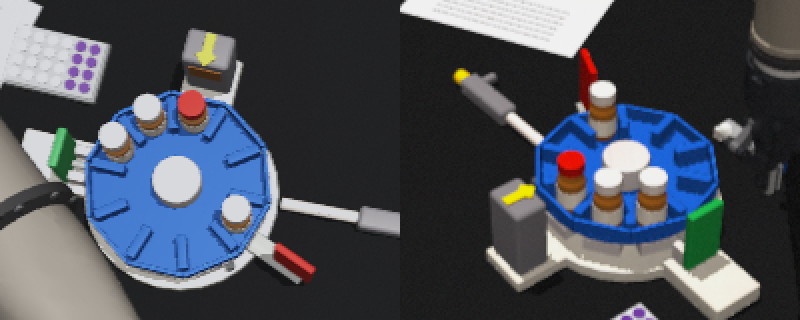

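The red-capped bottle (left (192,108)) faces the scanner, the lever is at rest (its blob is identical to the first picture), the green bolt is home beside the disc (right (703,235)), and nothing else has moved.

```bash
python3 -c "
from bench import r
print(r.close_job())"
```

```text
the job is handed in; nothing more can be done
None
```

The job is handed in at about 21 s: four full lever strokes brought the red-capped bottle in front of the scanner, the bolt was pushed to its end stop, and the last pictures show the lever at rest and nothing else moved.

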